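Snug an adjustable wrench on the filter's union nut, tighten it and run the leak test

ROBOT

A 6-joint arm with a two-finger parallel gripper is mounted at the origin on the work surface. World frame = base frame: x ahead of the robot, y to its left, z up, the work surface at z = 0. Lengths are in m, angles in degrees, forces in N, time in s.
With the tool pointing down it reaches from about 0.325 to 0.775 m from the base axis. Payload 5.5 kg.
Tool frame: the origin (TCP) lies at the centre of the arm's flange, where the gripper is bolted on; the fingertips stand 182 mm ahead of it and the grasp point (between the pads) lies 163 mm ahead of it; z points along the fingers, y is the direction in which the jaws open and shut (so a half turn about z gives the same grasp; the last joint's range is limited). The gripper opens to 88 mm and grips with 3 to 60 N. Pads are 20 mm wide; open, the fingers measure 115 mm over their backs; the gripper's body (75 mm by 178 mm) begins 61 mm behind the grasp point.
Start: joints at [-70.8, 5.22, 70.514, -0, 104.267, -3.249], TCP at [0.229, -0.555, 0.405] pointing down, gripper open.
Joint ranges: [-164.24, 164.24], [-49.07, 125.15], [9.68, 141.18], [-86.29, 266.29], [3.28, 154.24], [-151.56, 151.56]. Speed limits (degrees/s): [147.25, 147.25, 172.46, 180, 180, 180].

INTERFACE

Orientations are given as [roll, pitch, yaw] about the fixed x, y, z axes, in that order (R = Rz(yaw) Ry(pitch) Rx(roll)).
In Python, from station import r gives the robot as it stands. The module is installed in compiled form; this text tells all that it offers. Calls block until the motion is done:
- r.reach(position, orientation): joint-space move of the TCP to a pose.
- r.servo_line(position, rotation=None, speed=0.15): straight line of the TCP; rotation=None keeps the orientation; speed is the mean speed in m/s.
- r.move_joints(angles): joint-space move.
- r.let_go() and r.grab(squeeze=None): open the fingers fully, or close them until they stop; squeeze is the grip in N (None keeps the last).
- r.wait(seconds).
- r.inverse_kinematics(position, orientation): joint angles nearest the present ones, or None.
- r.sense(): the state.
- r.snapshot(name): name is "scene" or "top" or "wrist"; returns a dict with "frame" (400x640x3 uint8, red, green, blue), "fx", "fy", "cx", "cy" (pixels), "R" (3x3) and "t" (3): a world point X has camera coordinates R X + t. Camera axes: x right, y down, z forward; pixel columns grow to the right and rows downward; lengths in m; the calibration is good to about 2 mm. A picture is of the moment at which its call begins. There is no depth.
A pose or a line that the arm cannot do raises r.IKError and nothing moves.
- r.hand_in(): hands the job in, once; it reports no verdict.
The state is a dict: "clock": time; "joints": joint angles; "joint_vel": joint speeds; "joint_torque": joint torques, N m; "tcp_pos": TCP position; "orientation": TCP orientation; "contact_force": force on the tool from outside, world axes, zero at the start; "torque": the same for the moment, N m; "opening": finger opening in m.
Only numpy, scipy, OpenCV 4.12 (cv2) and the standard library are available. Lean on these libraries where they do the work, as an engineer would, in place of code of your own. Each camera call takes 0.05 s, during which the arm holds its last target.

TASK

The adjustable wrench lies loosely round the brass union nut under the oil filter, its jaw open too wide. Roll its ribbed yellow worm until the jaw is snug on the nut, then use the wrench to tighten the nut clockwise (seen from above) by about an eighth of a turn (45 degrees), and leave the wrench closed on the nut. Then press the green leak-test button fully down and let it spring back; do not press it before the nut is tight, do not touch the nut with the gripper, and leave the bottles and jar alone.

Things in the scene. Friction and masses are not known exactly. Their poses are not given: they have to be found in the camera images.
- stand: grey filter stand, fixed. Origin on the table below the nut's axis; handle side is -x, z up. Smooth, oily deck 60 mm high: x -45 to 100 mm, y +-150 mm, plus a tongue x -102 to -45 mm, y +-55 mm. Two posts at x 25 mm, y +-122 mm carry the canister; a 22 mm pipe runs from the nut up to it; a gauge on top ends at z 255 mm
- canister (a point): centre of the steel filter canister, 80 mm diameter (84 at its ends), along the stand's y, +-115 mm; at x 15 mm, z 196 mm of the stand, underside z 154 mm. It overhangs the wrench's head: the worm is reached only with the tool tilted about 25 to 45 degrees, leaning back over the handle, fingers pointing down and towards the nut
- nut: brass hexagon union nut, 32 mm across flats, 37 mm across corners, 22 mm high, underside 62 mm above the table. Origin on its axis at its underside; z up; oily and slippery; at joint 0 two flats face +-y of the stand
- nut_turn (a joint): turn of the nut in rad, growing clockwise seen from above (tightening); near 0 (+-0.04) at the start. It turns with friction (0.1 N m) all the way, with no stop below 1.6 rad
- wrench: loose adjustable wrench, 196 mm long, 16 mm thick, about 0.5 kg, lying flat on the deck. Origin at its underside, in the jaw mouth near the nut's axis; handle runs to its -x, jaws open to its +x, z up. The fixed jaw's face is at y +18 mm, the throat's back at x -20.5 mm. Steel head x -78 to 16 mm, y -37 to 35 mm; orange handle x -180 to -78 mm, 24 mm wide, which overhangs the deck's tongue
- mouth (a point): point of the wrench at x 0, y 2 mm, z 8 mm in its frame: the middle of the mouth when it is snug on the nut
- worm_centre (a point): centre of the yellow worm, a roller 28 mm in diameter over its 14 straight ribs (1.7 mm high), 26 mm long along the wrench's y, at x -46, y -1, z 16 mm of the wrench; its top stands 14 mm above the head. Press a fingertip lightly on top and stroke towards the nut (wrench +x): this closes the jaw and keeps the wrench on the nut. About 2.5 N along the rim rolls it; it stays where left
- worm (a joint): turn of the worm in rad, 0 to 6.6, growing as its top moves towards the nut (closing); 2 mm of jaw travel per rad. 0 to 1.5 at the start
- jaw (a joint): how far the dark movable jaw (on the wrench's -y side) has closed, in m, 0 to 0.013: the mouth is 41.5 mm wide less this value. It moves only by the worm and does not give when the nut is turned
- handle_grip (a point): middle of the handle, 145 mm from the wrench's origin towards the handle's end, 8 mm above its underside; there is free space below and to both sides. Tightening swings it clockwise seen from above, with a push of about 1 to 2 N
- console: fixed white leak-test console, 100 x 90 mm, with a sloping face 25 degrees from level that faces -x and up. Origin at the centre of its foot
- test_button_top (a point): centre of the green button's cap (34 mm diameter); its z axis points out of the sloping face, 25 degrees from vertical towards the console's -x
- test_button (a joint): how far the spring button is pushed in, in m: 0 to 0.007, springs back; about 6 N when fully down
- bottle_a: amber bottle, 48 mm diameter, 105 mm tall, bystander; origin under its centre
- bottle_b: as bottle_a, bystander
- bottle_c: as bottle_a, bystander
- jar: low glass jar, 60 mm diameter, 65 mm tall, bystander; origin under its centre
- squeeze: white squeeze bottle, 60 mm diameter, 170 mm tall, bystander; origin under its centre
- crate: fixed wooden crate of amber bottles, 110 x 110 mm, 90 mm tall, bystander; origin under its centre
There are look-alikes about, which are no part of the job. There is more than one size of the wrench; the one meant has the size given above.

How it is judged:
By the outcome, as a careful person would: the job done as asked, in the order asked, and still so for the second after the job is handed in, with the robot touching nothing.
It also fails if it takes over 64 s, if anything falls off the work surface, if the arm or the gripper's body presses on something with over 40 N, if the wrist force passes 120 N, or if a joint passes its speed limit or range.

## Working session

There is one attempt and no reset: what is moved stays moved. The work goes in short steps, each a Python script; the robot and the scene stay as the last script left them, time stands still between calls to the robot, and variables do not carry over. Pictures are saved under pics/ and viewed, and the job is handed in when it is done.

```bash
mkdir -p pics; ls
cat > h.py <<'E'
import numpy as np, cv2, pickle
from station import r
def snap(cam,name,crop=None,scale=1):
    s=r.snapshot(cam); pickle.dump(s,open(f'pics/{name}.pkl','wb'))
    f=cv2.cvtColor(s['frame'],cv2.COLOR_RGB2BGR)
    cv2.imwrite(f'pics/{name}.png',f); return s
def load(n): return pickle.load(open(f'pics/{n}.pkl','rb'))
def crop(n,x0,y0,x1,y1,k,out):
    f=cv2.imread(f'pics/{n}.png')[y0:y1,x0:x1]
    f=cv2.resize(f,None,fx=k,fy=k,interpolation=cv2.INTER_CUBIC)
    # ticks
    for x in range((x0+9)//10*10,x1,10):
        L=10 if x%50==0 else 4
        cv2.line(f,(int((x-x0)*k),0),(int((x-x0)*k),L),(0,0,255),1)
        if x%50==0: cv2.putText(f,str(x),(int((x-x0)*k)+2,20),0,.4,(0,0,255),1)
    for y in range((y0+9)//10*10,y1,10):
        L=10 if y%50==0 else 4
        cv2.line(f,(0,int((y-y0)*k)),(L,int((y-y0)*k)),(0,0,255),1)
        if y%50==0: cv2.putText(f,str(y),(12,int((y-y0)*k)+4),0,.4,(0,0,255),1)
    cv2.imwrite(f'pics/{out}.png',f)
def proj(s,X):
    c=np.array(s['R'])@np.array(X)+np.array(s['t']); return np.array([s['fx']*c[0]/c[2]+s['cx'],s['fy']*c[1]/c[2]+s['cy']])
def ray(s,uv):
    R=np.array(s['R']);d=R.T@np.array([(uv[0]-s['cx'])/s['fx'],(uv[1]-s['cy'])/s['fy'],1.]); o=-R.T@np.array(s['t']); return o,d/np.linalg.norm(d)
def atz(s,uv,z):
    o,d=ray(s,uv); return o+d*(z-o[2])/d[2]
def tri(*pairs):
    A=np.zeros((3,3));b=np.zeros(3)
    for s,uv in pairs:
        o,d=ray(s,uv);P=np.eye(3)-np.outer(d,d);A+=P;b+=P@o
    X=np.linalg.solve(A,b); return X,[np.linalg.norm(proj(s,X)-uv).round(2) for s,uv in pairs]
E
python3 - <<'E'
from h import *
for c in ('scene','top','wrist'):
    s=snap(c,c+'0'); print(c,s['fx'],s['cx'],s['cy'],(-np.array(s['R']).T@np.array(s['t'])).round(3),np.array(s['R']).round(2).tolist())
print(r.sense())
E
```

```text
pics
scene 375.8581940846439 317.142037181856 205.25401585862554 [0.976 0.679 0.891] [[-0.74, 0.68, -0.02], [0.47, 0.49, -0.74], [-0.49, -0.55, -0.68]]
top 419.6791583454498 324.428494004165 200.92975534129832 [0.167 0.061 1.357] [[0.01, -1.0, -0.0], [-0.98, -0.01, -0.22], [0.22, 0.0, -0.98]]
wrist 309.14055794311844 322.0269190240158 202.72017006399938 [ 0.304 -0.524  0.384] [[0.38, -0.92, -0.0], [-0.88, -0.37, 0.3], [-0.28, -0.11, -0.95]]
{'clock': 0.15, 'joints': array([-7.07995329e+01,  5.25351904e+00,  7.05654760e+01,  8.21810706e-04,
        1.04265603e+02, -3.24904101e+00]), 'joint_vel': array([ 0.04418411, -0.08453893, -0.24156658,  0.09311376, -0.08363609,
        0.01620505]), 'joint_torque': array([ 2.10526974e-03, -4.47043490e+01, -4.06908023e+01,  6.99275010e-02,
        2.74213945e-02, -1.21230587e-04]), 'tcp_pos': array([ 0.22913589, -0.55458136,  0.40376854]), 'orientation': array([-1.79915583e+02, -5.59017011e-03,  2.24497059e+01]), 'contact_force': array([ 0.49205531,  0.43288362, -1.21172962]), 'torque': array([ 0.01599399, -0.01050145, -0.00947829]), 'opening': 0.08776940585455488}
```

View pics/scene0.png

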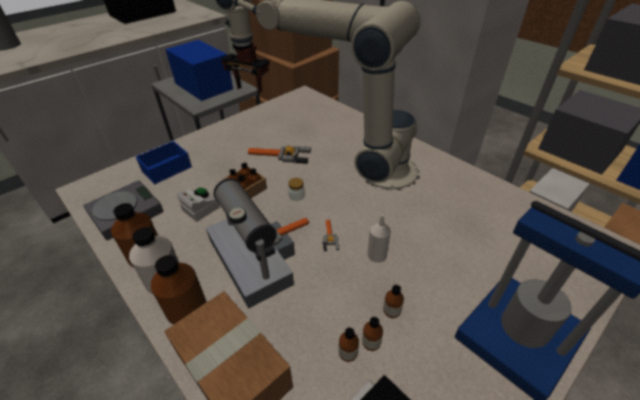

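View pics/top0.png

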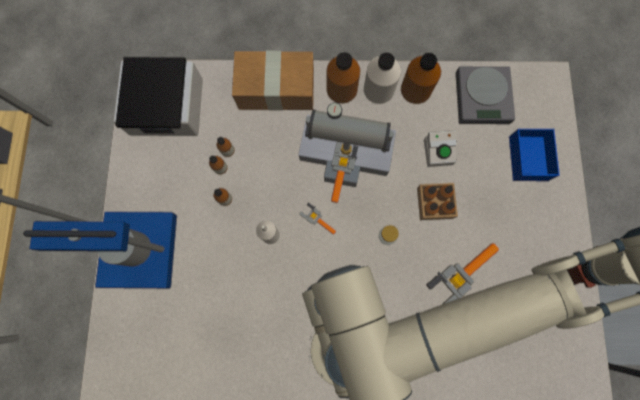

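View pics/wrist0.png

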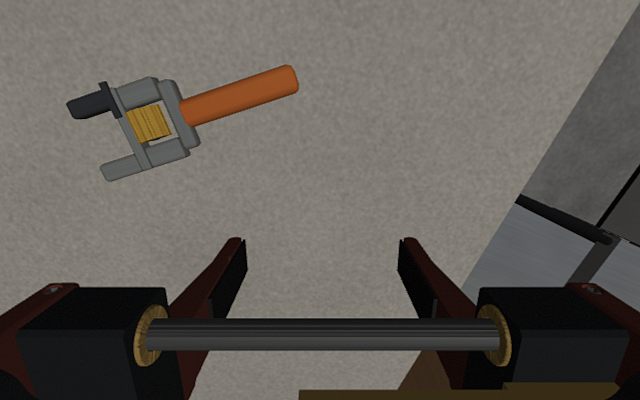

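Three wrenches are visible in the top view. One is on the nut under the canister at about (342,172), a small one lies on the table at (317,218), and a large one lies on the table at (462,270). The one on the nut fits the description. I'll confirm that in enlarged crops.

Run:
```python
from h import *
crop('top0',290,90,410,215,5,'c1'); crop('scene0',170,160,350,300,4.4,'c2'); crop('top0',400,120,480,230,5,'c3')
```

```text
(no output)
```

View pics/c1.png

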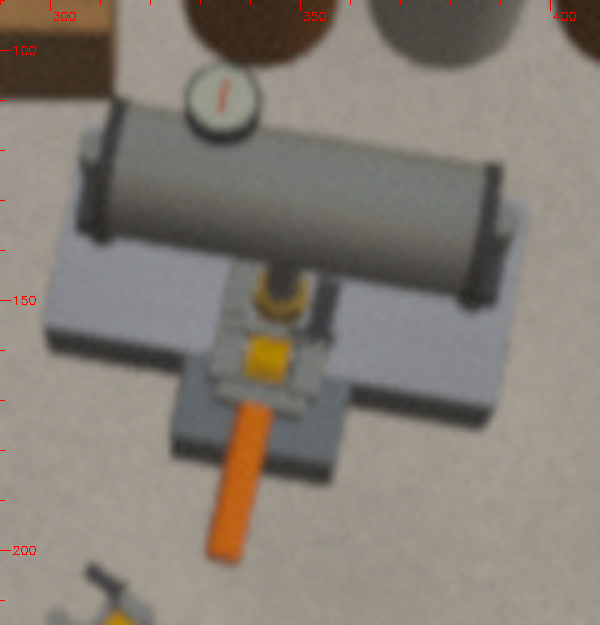

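View pics/c2.png

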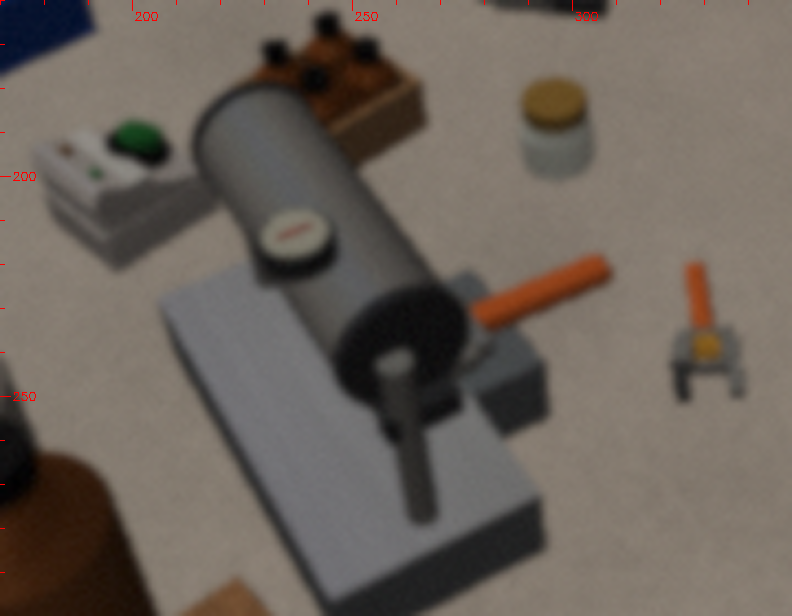

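View pics/c3.png

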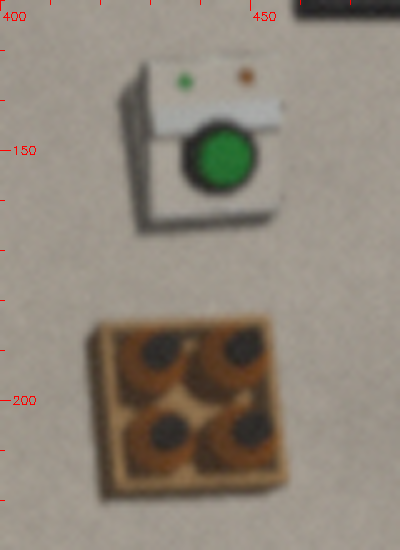

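The wrench on the nut is confirmed. It has an orange handle, a yellow worm at top-view (343,161), the nut at (343,149), and the dark movable jaw on the right at (353,152). The green button is at (444,151). Rough positions next.

Run:
```python
from h import *
t=load('top0');s=load('scene0')
print('worm',atz(t,(343.3,161),.09), 'hend',atz(t,(334.5,200.5),.08),'h0',atz(t,(340.5,172),.08),'nut',atz(t,(345,150),.084))
print('button',tri((t,(444,151.5)),(s,(201.5,190.5))))
print('canister R end',atz(t,(391,137),.196),'L end',atz(t,(313,120),.196))
print('deck corners',atz(t,(299.5,154),.06),atz(t,(387,169.5),.06))
print('gauge',tri((t,(334.5,110)),(s,(236.5,213))))
for n,uv in dict(ba=(226,141),bb=(217,157),bc=(221,190),jar=(389,232),sq=(266,225)).items(): print(n,atz(t,uv,.09))
print('crate',atz(t,(438,201),.08))
```

```text
worm [0.57660714 0.00828822 0.09      ] hend [0.45091603 0.03560487 0.08      ] h0 [0.54338528 0.01681963 0.08      ] nut [0.61529879 0.00252713 0.084     ]
button (array([ 0.61684933, -0.31665712,  0.07109543]), [np.float64(0.06), np.float64(0.06)])
canister R end [ 0.61673843 -0.12721335  0.196     ] L end [0.66868571 0.1019839  0.196     ]
deck corners [0.60919845 0.1490945  0.06      ] [ 0.55857727 -0.13337845  0.06      ]
gauge (array([0.67607971, 0.03926283, 0.25052289]), [np.float64(0.12), np.float64(0.14)])
ba [0.64114016 0.38274964 0.09      ]
bb [0.58739921 0.40817075 0.09      ]
bc [0.47986524 0.38897727 0.09      ]
jar [ 0.35169005 -0.13003346  0.09      ]
sq [0.37069579 0.24478912 0.09      ]
crate [ 0.45141427 -0.2864756   0.08      ]
```

```bash
cat >> h.py <<'E'
from scipy.spatial.transform import Rotation as Rot
TIP=0.182
def ori(psi,tilt,flip=False):
    """psi: deg, horizontal heading of u; tool z = sin(tilt)u - cos(tilt)Z ; flip: camera on the -u side"""
    p,t=np.radians(psi),np.radians(tilt)
    u=np.array([np.cos(p),np.sin(p),0]);Z=np.array([0,0,1.])
    z=np.sin(t)*u-np.cos(t)*Z
    x=np.cos(t)*u+np.sin(t)*Z
    if flip: x=-x
    return Rot.from_matrix(np.column_stack([x,np.cross(z,x),z]))
def rpy(R): return R.as_euler('xyz',degrees=True)
def tcp(tip,R,L=TIP): return np.array(tip)-L*R.as_matrix()[:,2]
E
python3 - <<'E'
from h import *
u=np.array([np.cos(np.radians(-11.5)),np.sin(np.radians(-11.5)),0])
for flip in (0,1):
  for tilt in (25,35,45):
    R=ori(-11.5,tilt,flip)
    for back in (0,.1,.15):
      p=tcp([.577,.008,.09],R,TIP+back)
      q=r.inverse_kinematics(p,rpy(R)); print(flip,tilt,back,p.round(3),None if q is None else np.round(q,0))
for flip in (0,1):
  for th in (0,25,50):
    R=ori(-11.5-th,0,flip); uu=np.array([np.cos(np.radians(-11.5-th)),np.sin(np.radians(-11.5-th)),0])
    q=r.inverse_kinematics(tcp(np.array([.62,0,.065])-.15*uu,R),rpy(R)); print('h',flip,th,None if q is None else np.round(q,0))
  R=ori(-3,25,flip);q=r.inverse_kinematics(tcp([.617,-.317,.066],R),rpy(R)); print('b',None if q is None else np.round(q,0))
E
```

```text
0 25 0 [0.502 0.023 0.255] [  0. -20. 110.  -6.  65. 103.]
0 25 0.1 [0.46  0.032 0.346] [  2. -28. 107.  -6.  77. 103.]
0 25 0.15 [0.44  0.036 0.391] [  2. -31. 104.  -6.  82. 104.]
0 35 0 [0.475 0.029 0.239] [  2. -28. 119. -10.  55. 107.]
0 35 0.1 [0.418 0.04  0.321] [  4. -40. 118. -10.  68. 107.]
0 35 0.15 [0.39  0.046 0.362] [  6. -44. 117. -10.  74. 107.]
0 45 0 [0.451 0.034 0.219] [  4. -35. 128. -16.  44. 112.]
0 45 0.1 [0.382 0.048 0.289] None
0 45 0.15 [0.347 0.055 0.325] None
1 25 0 [0.502 0.023 0.255] [  0. -20. 110.  -6.  65. -77.]
1 25 0.1 [0.46  0.032 0.346] [  2. -28. 107.  -6.  77. -77.]
1 25 0.15 [0.44  0.036 0.391] [  2. -31. 104.  -6.  82. -76.]
1 35 0 [0.475 0.029 0.239] [  2. -28. 119. -10.  55. -73.]
1 35 0.1 [0.418 0.04  0.321] [  4. -40. 118. -10.  68. -73.]
1 35 0.15 [0.39  0.046 0.362] [  6. -44. 117. -10.  74. -73.]
1 45 0 [0.451 0.034 0.219] [  4. -35. 128. -16.  44. -68.]
1 45 0.1 [0.382 0.048 0.289] None
1 45 0.15 [0.347 0.055 0.325] None
h 0 0 [ -0. -13. 104.  -0.  89. 101.]
h 0 25 [  6.  -8.  99.  -0.  88. 133.]
h 0 50 None
b [-37.   2.  93.  15.  64.  52.]
h 1 0 [ -0. -13. 104.   0.  89. -79.]
h 1 25 [  6.  -8.  99.  -0.  88. -47.]
h 1 50 [ 10.   1.  91.   0.  88. -18.]
b [ -37.    2.   93.   15.   64. -128.]
```

Run:
```python
from h import *
r.grab(5)
R=ori(-11.5,25,True)
r.reach(tcp([.577,.008,.09],R,TIP+.13),rpy(R))
s=snap('wrist','w1'); x=r.sense(); print(x['clock'],x['tcp_pos'],x['orientation'],x['contact_force'],x['opening'])
snap('top','t1')
```

```text
3.8333 [0.4479838  0.0337022  0.37283898] [-179.99359161   24.99804069  168.42106285] [ 0.76045738 -0.68942517  0.90121433] 7.175451707507313e-05
```

View pics/w1.png

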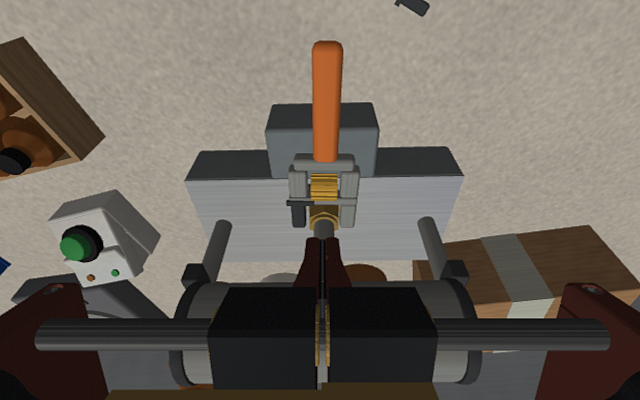

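Run:
```python
from h import *
crop('w1',260,140,390,250,6,'w1c')
R=ori(-11.5,30,True)
n=np.array([np.sin(np.radians(-11.5)),-np.cos(np.radians(-11.5)),0])
r.servo_line(tcp(np.array([.577,.008,.09])-n*.03,R,TIP+.05),rpy(R),speed=.15)
s=snap('wrist','w2'); x=r.sense(); print(x['clock'],x['tcp_pos'],x['contact_force'])
crop('w2',200,60,460,275,3,'w2c')
```

```text
4.675 [0.46952542 0.06030521 0.29238585] [-0.48752356  0.21901527  0.35052493]
```

View pics/w1c.png

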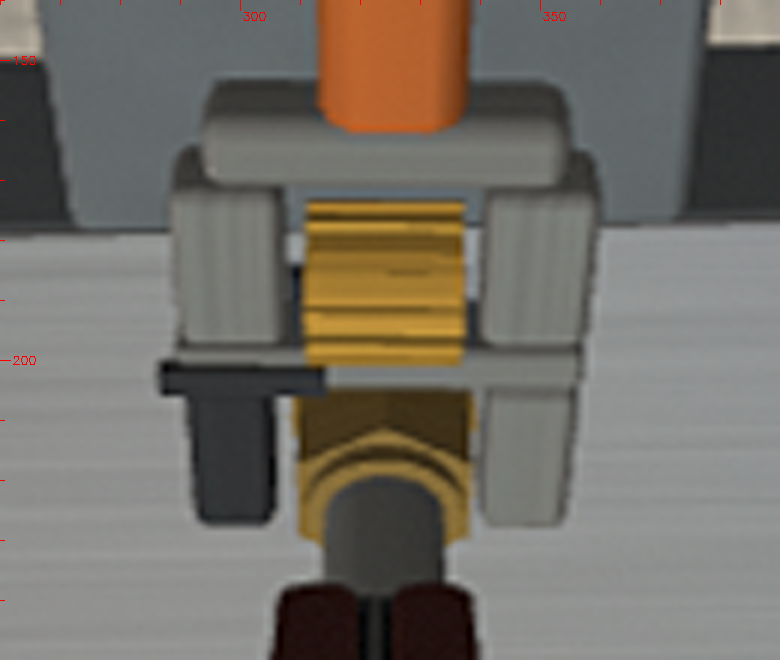

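View pics/w2c.png

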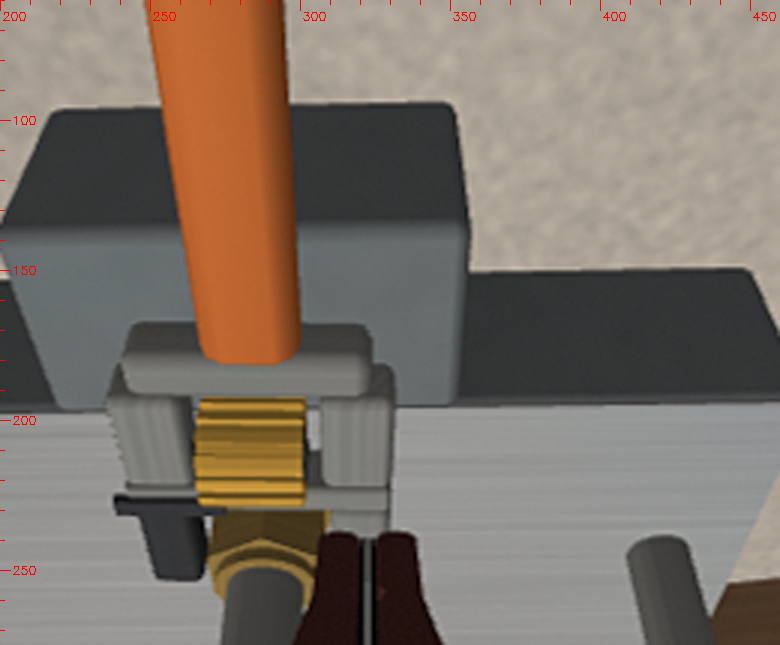

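Run:
```python
from h import *
a=load('w1');b=load('w2')
P={'barL':((294.2,170.3),(241.7,190.7)),'barR':((354.7,170.3),(323.3,190.7)),'djL':((293.3,227.2),(253.3,252.7)),'djR':((305.3,227.2),(266.7,253.3)),
'hL':((314.2,161.3),(269,180)),'hR':((337,161.7),(299,180.7)),'wL':((311.2,200.3),(265.7,228.3)),'wR':((337,200.3),(301.3,228.3)),
'dkR':((374.7,176.7),(350.7,194.3)),'dkL':((272.5,178),(220.7,196))}
for k,(p,q) in P.items():
    X,e=tri((a,p),(b,q)); print(k,X.round(4),e, 'z=.06:',atz(a,p,.06).round(4)[:2],atz(b,q,.06).round(4)[:2])
c=tri((a,(0,0)),(b,(0,0)))
```

```text
barL [ 0.5525 -0.0165  0.0761] [np.float64(0.31), np.float64(0.42)] z=.06: [ 0.564  -0.0205] [ 0.5668 -0.0256]
barR [0.5648 0.0412 0.0755] [np.float64(0.32), np.float64(0.43)] z=.06: [0.5766 0.0411] [0.5797 0.038 ]
djL [ 0.6342 -0.0394  0.0727] [np.float64(0.07), np.float64(0.08)] z=.06: [ 0.6471 -0.0438] [ 0.6522 -0.0481]
djR [ 0.6323 -0.0248  0.0769] [np.float64(0.33), np.float64(0.42)] z=.06: [ 0.6501 -0.0294] [ 0.6559 -0.0353]
hL [0.549  0.0045 0.0725] [np.float64(0.19), np.float64(0.26)] z=.06: [0.5572 0.0023] [ 0.56   -0.0006]
hR [0.5519 0.0261 0.0749] [np.float64(0.05), np.float64(0.07)] z=.06: [0.5623 0.0249] [0.5653 0.0218]
wL [ 0.5814 -0.0061  0.0903] [np.float64(0.73), np.float64(0.97)] z=.06: [ 0.6083 -0.0125] [ 0.6168 -0.0229]
wR [0.5891 0.0191 0.0878] [np.float64(0.27), np.float64(0.36)] z=.06: [0.6142 0.0161] [0.6233 0.0089]
dkR [0.5862 0.0598 0.0627] [np.float64(0.97), np.float64(1.27)] z=.06: [0.5891 0.0608] [0.5882 0.0588]
dkL [ 0.5715 -0.0465  0.0572] [np.float64(0.25), np.float64(0.33)] z=.06: [ 0.5691 -0.0456] [ 0.5691 -0.0446]
```

Run:
```python
from h import *
from scipy.optimize import least_squares
a=load('w1');b=load('w2')
psi=np.radians(-11.5);u=np.array([np.cos(psi),np.sin(psi),0]);v=np.array([-u[1],u[0],0])
def sil(s,c):
    ph=np.linspace(0,2*np.pi,721); out=[]
    for e in (-.013,.013):
        pts=np.array([proj(s,c+v*e+.014*(np.cos(t)*u+np.sin(t)*np.array([0,0,1.]))) for t in ph])
        out+= [pts[:,1].min(),pts[:,1].max(),pts[pts[:,1].argmax(),0]]
    return np.array(out)
m={'a':np.array([173.6,200.5,311.2,173.6,200.5,337]),'b':np.array([192.6,228.0,265.7,192.3,228.0,301.3])}
f=lambda c:np.r_[sil(a,c)-m['a'],sil(b,c)-m['b']]
o=least_squares(f,[.577,.008,.076],diff_step=1e-4); print(o.x,f(o.x).round(1)); 
f2=lambda c:f(np.r_[c,.076]); o=least_squares(f2,[.577,.008],diff_step=1e-4); print(o.x,o.fun.round(1)); print('origin',o.x+46e-3*u[:2]+1e-3*v[:2])
```

```text
[0.57874799 0.00738541 0.07628984] [-0.5  0.1 -0.6 -0.5  0.1 -0.9 -0.4  0.6  1.4 -0.1  0.6 -0.3]
[0.57902207 0.00729842] [-0.5  0.1 -0.6 -0.5  0.1 -0.9 -0.4  0.5  1.5 -0.1  0.5 -0.3]
origin [ 0.62429798 -0.00089258]
```

```bash
cat >> h.py <<'E'
PSI=-11.5
U=np.array([np.cos(np.radians(PSI)),np.sin(np.radians(PSI)),0]);V=np.array([-U[1],U[0],0]);Zv=np.array([0,0,1.])
C=np.array([.579,.0073,.076])
TILT=35
RT=ori(PSI,TILT,True)
def tcp_edge(E): # lower rear edge of the closed fingertips at E
    m=RT.as_matrix(); return np.array(E)-.010*m[:,0]-TIP*m[:,2]
def on(phi,rho): # phi deg behind top
    p=np.radians(phi); return C+rho*(-np.sin(p)*U+np.cos(p)*Zv)
def F():
    s=r.sense(); f=s['contact_force']; return round(s['clock'],2),round(f@U,1),round(f@V,1),round(f[2],1),round(np.linalg.norm(f),1)
def stroke(rho,phis,speed=.05,lift=.012):
    r.servo_line(tcp_edge(on(phis[0],rho)+lift*Zv),rpy(RT),speed=.12)
    b=F()
    for p in phis:
        r.servo_line(tcp_edge(on(p,rho)),rpy(RT),speed=speed); print(p,F())
    r.servo_line(tcp_edge(on(phis[-1],rho)+lift*Zv),rpy(RT),speed=.12)
E
python3 - <<'E'
from h import *
r.servo_line(tcp_edge(on(0,.030)),rpy(RT),speed=.15); print(F())
snap('wrist','w3')
for h in (.016,.0145,.0135,.0125):
    r.servo_line(tcp_edge(on(20,h)),speed=.04); print(h,F())
snap('wrist','w4')
crop('w3',230,60,410,280,2.7,'w3c');crop('w4',230,60,410,280,2.7,'w4c')
a=cv2.imread('pics/w3c.png');b=cv2.imread('pics/w4c.png');cv2.imwrite('pics/w34.png',np.hstack([a,b])[:,:800*2])
print(a.shape)
E
```

```text
(5.14, np.float64(-0.3), np.float64(0.3), np.float64(-0.3), np.float64(0.5))
0.016 (5.74, np.float64(-0.7), np.float64(-0.0), np.float64(0.5), np.float64(0.8))
0.0145 (5.99, np.float64(-0.1), np.float64(-0.8), np.float64(-0.4), np.float64(0.9))
0.0135 (6.24, np.float64(-0.7), np.float64(-0.1), np.float64(1.3), np.float64(1.5))
0.0125 (6.49, np.float64(-1.9), np.float64(-0.4), np.float64(4.8), np.float64(5.2))
(594, 486, 3)
```

```bash
python3 -c "
import cv2;a=cv2.imread('pics/w34.png');print(a.shape);cv2.imwrite('pics/w34s.png',cv2.resize(a,(800,int(a.shape[0]*800/a.shape[1]))))"
```

```text
(594, 972, 3)
```

View pics/w34s.png

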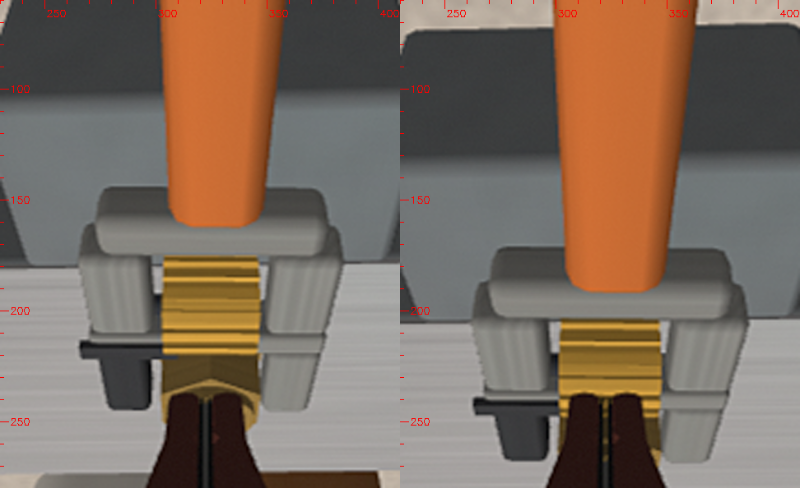

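Contact came at rim radius 13 mm with 4.8 N at 12.5 mm, so the geometry agrees with the measurement. The fingertips sit centrally on the worm. Stroking now.

Run:
```python
from h import *
for p in (5,-10,-25,-40):
    r.servo_line(tcp_edge(on(p,.0122)),speed=.05); print(p,F())
r.servo_line(tcp_edge(on(-40,.012)+.012*Zv),speed=.12)
r.servo_line(tcp_edge(on(25,.012)+.018*Zv),speed=.15); print(F())
snap('wrist','w5')
crop('w5',230,120,410,270,4.4,'w5c')
```

```text
5 (6.79, np.float64(-0.8), np.float64(-1.3), np.float64(5.1), np.float64(5.4))
-10 (7.04, np.float64(0.0), np.float64(-1.0), np.float64(5.9), np.float64(6.0))
-25 (7.29, np.float64(2.3), np.float64(-0.6), np.float64(4.2), np.float64(4.8))
-40 (7.54, np.float64(3.0), np.float64(-0.8), np.float64(5.5), np.float64(6.3))
(8.04, np.float64(0.6), np.float64(-2.0), np.float64(-0.0), np.float64(2.1))
```

View pics/w5c.png

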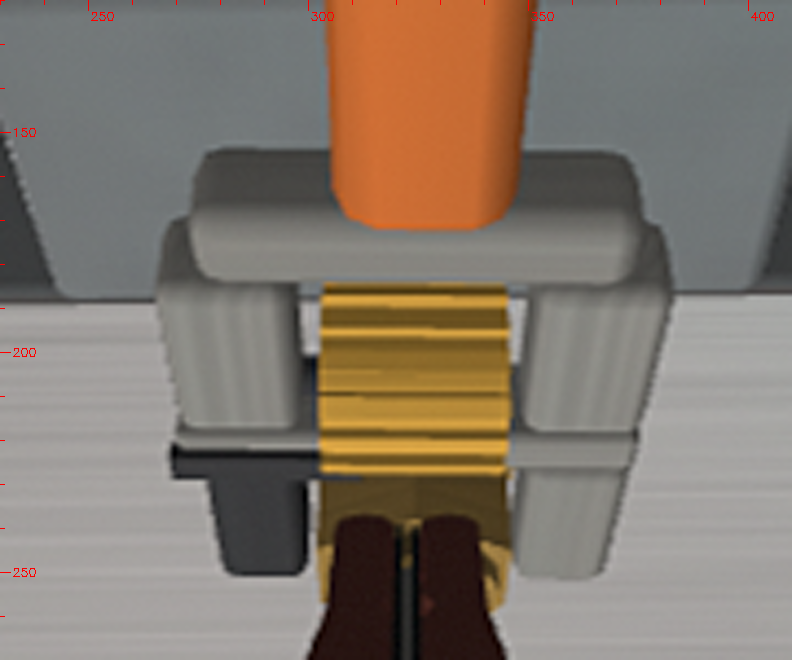

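```bash
cat >> h.py <<'E'
def jaws(n,pts,z=.076):
    s=load(n); o=[]
    for p in pts:
        X=atz(s,p,z); o.append((round(1e3*(X-C)@U,1),round(1e3*(X-C)@V,1)))
    print(n,o)
E
python3 - <<'E'
from h import *
f=lambda x0,y0,k,*pts:[(x0+(x+.5)/k-.5,y0+(y+.5)/k-.5) for x,y in pts]
# dark inner tip, fixed inner tip, dark inner near bar, fixed inner near bar, nut left,right
jaws('w1',f(260,140,6,(274,515),(484,515),(277,400),(478,400)))
jaws('w3',f(230,60,2.7*486/480*1.0,(0,0)))
jaws('w5',f(230,120,4.4,(306,568),(517,570),(309,490),(514,480)))
crop('w3',230,120,410,270,4.4,'w3d')
E
```

```text
w1 [(np.float64(56.9), np.float64(-20.5)), (np.float64(57.0), np.float64(19.5)), (np.float64(27.0), np.float64(-18.9)), (np.float64(27.0), np.float64(17.3))]
w3 [(np.float64(-88.9), np.float64(-38.8))]
w5 [(np.float64(56.2), np.float64(-18.8)), (np.float64(56.9), np.float64(18.9)), (np.float64(30.4), np.float64(-16.8)), (np.float64(27.4), np.float64(16.5))]
```

View pics/w3d.png

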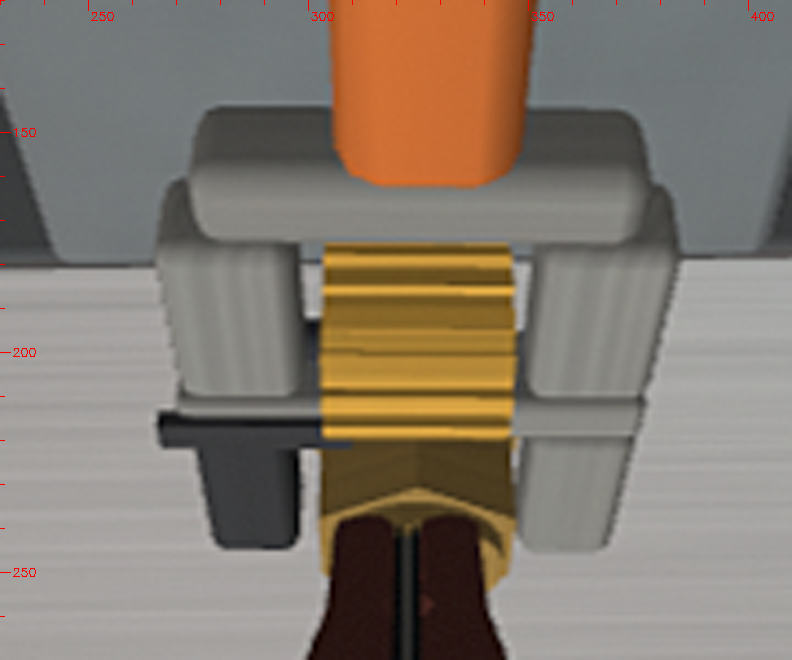

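Run:
```python
from h import *
def st(rho=.0122):
    r.servo_line(tcp_edge(on(25,rho)+.004*Zv),speed=.1)
    for p in (22,5,-10,-25,-40):
        r.servo_line(tcp_edge(on(p,rho)),speed=.06); print(p,F()[1:])
    r.servo_line(tcp_edge(on(-40,.012)+.012*Zv),speed=.15)
    r.servo_line(tcp_edge(on(25,.012)+.018*Zv),speed=.2)
st(); snap('wrist','w6'); st(); print(F())
snap('wrist','w7'); crop('w6',230,120,410,270,4.4,'w6c'); crop('w7',230,120,410,270,4.4,'w7c')
```

```text
22 (np.float64(-1.3), np.float64(0.3), np.float64(4.5), np.float64(4.7))
5 (np.float64(-1.0), np.float64(-0.5), np.float64(5.5), np.float64(5.7))
-10 (np.float64(0.4), np.float64(-1.1), np.float64(5.1), np.float64(5.2))
-25 (np.float64(1.3), np.float64(-1.5), np.float64(4.1), np.float64(4.6))
-40 (np.float64(3.2), np.float64(-0.7), np.float64(5.1), np.float64(6.0))
22 (np.float64(-0.4), np.float64(-0.2), np.float64(3.8), np.float64(3.8))
5 (np.float64(-0.5), np.float64(-0.2), np.float64(5.3), np.float64(5.3))
-10 (np.float64(0.5), np.float64(-0.6), np.float64(5.7), np.float64(5.7))
-25 (np.float64(1.1), np.float64(-1.3), np.float64(4.3), np.float64(4.6))
-40 (np.float64(2.8), np.float64(-1.8), np.float64(4.9), np.float64(6.0))
(12.22, np.float64(-0.7), np.float64(0.1), np.float64(0.1), np.float64(0.7))
```

View pics/w6c.png

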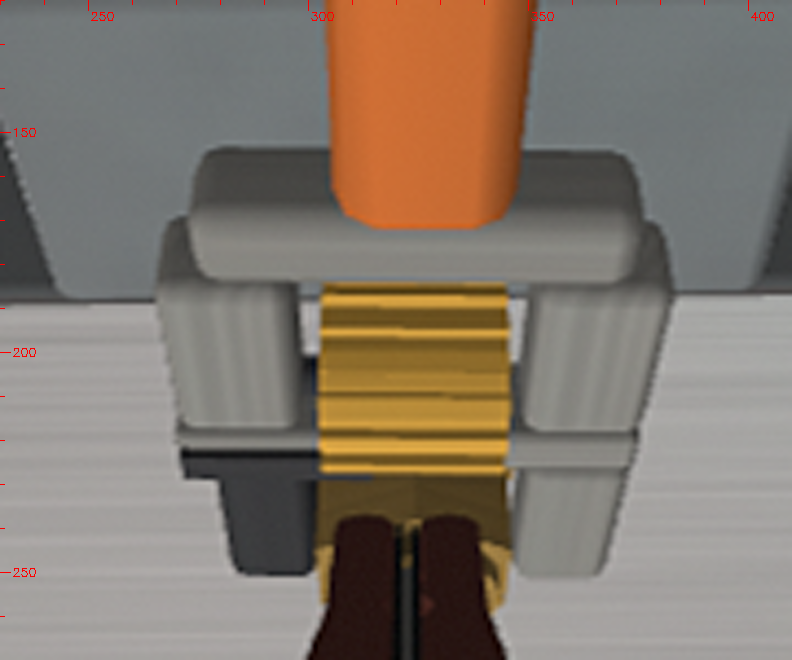

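View pics/w7c.png

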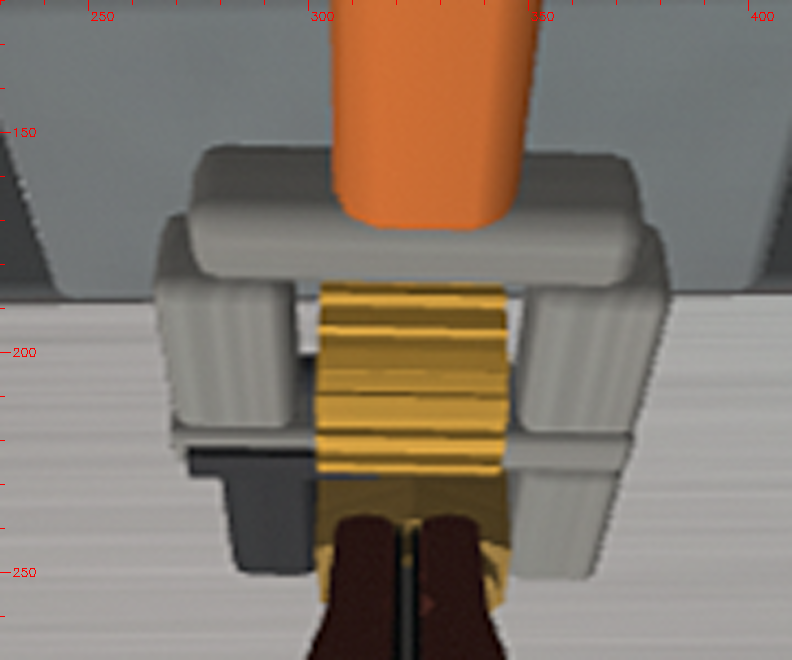

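```bash
cat >> h.py <<'E'
def st(rho=.0122,phis=(22,5,-10,-25,-40)):
    r.servo_line(tcp_edge(on(phis[0]+3,rho)+.004*Zv),speed=.1)
    for p in phis:
        r.servo_line(tcp_edge(on(p,rho)),speed=.06); print(p,F()[1:])
    r.servo_line(tcp_edge(on(phis[-1],.012)+.012*Zv),speed=.15)
    r.servo_line(tcp_edge(on(25,.012)+.018*Zv),speed=.2)
E
python3 - <<'E'
from h import *
st(); print(F())
snap('wrist','w8'); crop('w8',230,120,410,270,4.4,'w8c')
E
```

```text
22 (np.float64(-1.4), np.float64(-1.2), np.float64(5.2), np.float64(5.5))
5 (np.float64(-1.2), np.float64(-0.7), np.float64(5.6), np.float64(5.8))
-10 (np.float64(-0.4), np.float64(-1.6), np.float64(5.9), np.float64(6.1))
-25 (np.float64(-0.7), np.float64(-0.9), np.float64(4.9), np.float64(5.0))
-40 (np.float64(-2.0), np.float64(-2.7), np.float64(6.4), np.float64(7.3))
(14.32, np.float64(0.0), np.float64(-0.3), np.float64(-0.5), np.float64(0.6))
```

View pics/w8c.png

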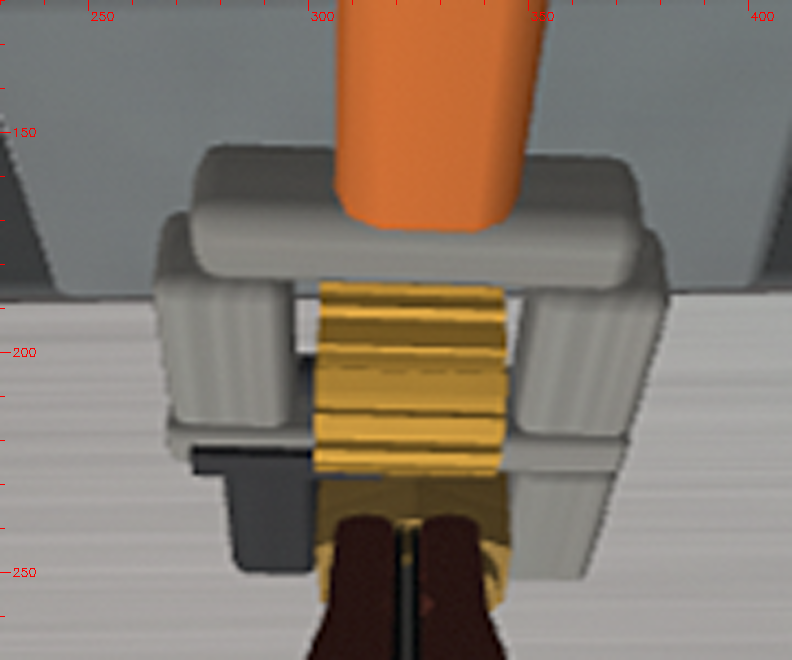

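The movable jaw is now at the nut's left edge (crop x≈316) and the fixed jaw is next to its right edge (≈508). The rim force turned resistive at −2 N by the end of the stroke. One firmer stroke should show whether it has stalled snug.

Run:
```python
from h import *
st(.0117,(22,5,-8,-20,-30)); print(F())
snap('wrist','w9'); crop('w9',230,120,410,270,4.4,'w9c')
```

```text
22 (np.float64(0.5), np.float64(0.2), np.float64(4.3), np.float64(4.4))
5 (np.float64(-3.5), np.float64(-0.7), np.float64(5.8), np.float64(6.9))
-8 (np.float64(-3.0), np.float64(-1.3), np.float64(5.4), np.float64(6.3))
-20 (np.float64(-5.4), np.float64(-2.3), np.float64(7.6), np.float64(9.6))
-30 (np.float64(-5.1), np.float64(-2.1), np.float64(8.1), np.float64(9.8))
(16.41, np.float64(-0.4), np.float64(-0.2), np.float64(-1.0), np.float64(1.1))
```

View pics/w9c.png

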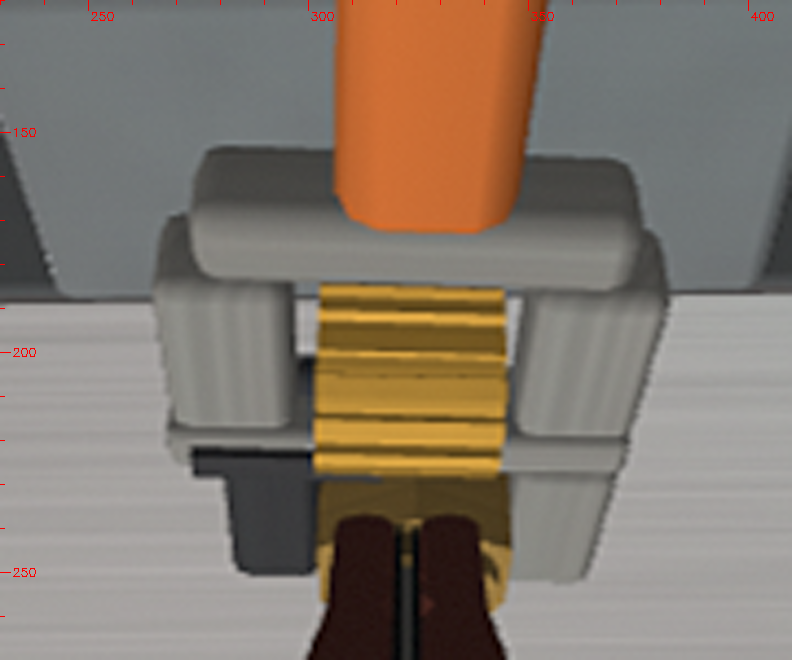

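Run:
```python
from h import *
g=lambda p:(230+(p[0]+.5)/4.4-.5,120+(p[1]+.5)/4.4-.5)
for n,L,Rr in (('w3',(207,239),(628,241)),('w9',(210,277),(622,290)),('w5',(207,280),(625,281))):
    s=load(n);a=atz(s,g(L),.078);b=atz(s,g(Rr),.078);d=b-a;print(n,a.round(4),b.round(4),np.linalg.norm(d).round(4),-np.degrees(np.arctan2(d[0],d[1])))
# retreat then look at handle from vertical pose
R=ori(-11.5,0,True)
u=U
p=np.array([.623,-.001,0])-.15*u
r.servo_line(tcp_edge(on(25,.012)+.06*Zv-.05*U),rpy(RT),speed=.25)
r.reach(tcp(p+V*-.06+.11*Zv,R),rpy(R)); print(F())
snap('wrist','h1');snap('top','t2');snap('scene','s2')
```

```text
w3 [ 0.5505 -0.0146  0.078 ] [0.5619 0.0387 0.078 ] 0.0545 -11.991219107375798
w9 [ 0.55   -0.0141  0.078 ] [0.5633 0.0385 0.078 ] 0.0543 -14.217974453405347
w5 [ 0.5503 -0.0145  0.078 ] [0.5614 0.0392 0.078 ] 0.0548 -11.685839996392154
(17.43, np.float64(-1.0), np.float64(-0.3), np.float64(-0.2), np.float64(1.0))
```

View pics/h1.png

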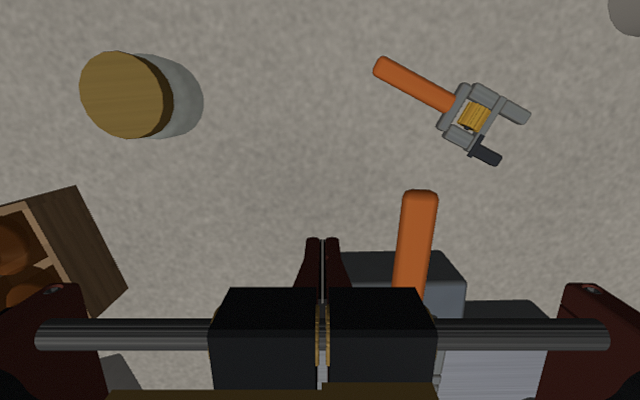

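Run:
```python
from h import *
crop('h1',360,170,480,310,5.5,'h1c'); crop('t2',290,90,410,215,5,'t2c')
```

```text
(no output)
```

View pics/h1c.png

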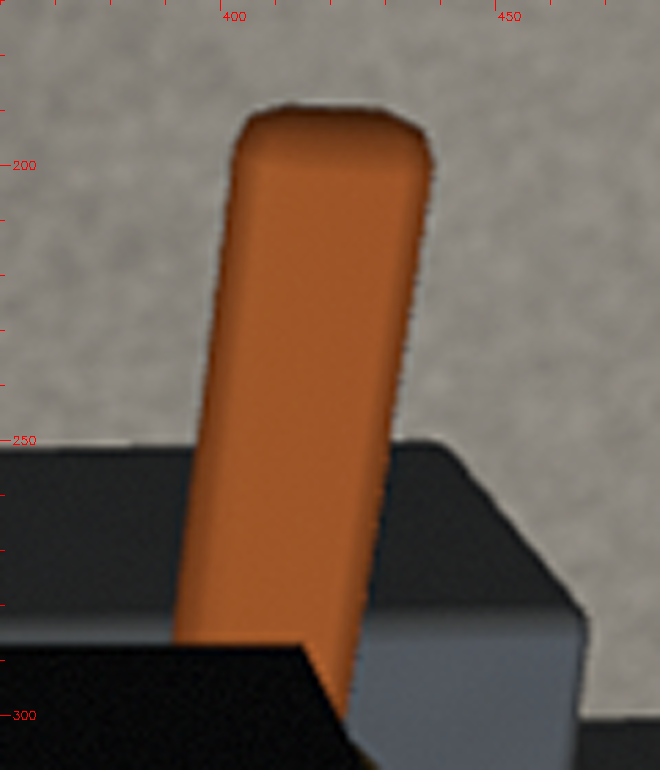

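Run:
```python
from h import *
s=load('h1'); g=lambda p:(360+(p[0]+.5)/5.5-.5,170+(p[1]+.5)/5.5-.5)
pts=dict(L0=(236,170),R0=(430,175),L1=(178,620),R1=(360,620),endm=(340,108))
for z in (.068,.072):
  w={k:atz(s,g(p),z) for k,p in pts.items()}
  m0=(w['L0']+w['R0'])/2;m1=(w['L1']+w['R1'])/2;d=m1-m0
  yaw=np.degrees(np.arctan2(d[1],d[0])); 
  n=np.array([.623,-.001])-m0[:2]; uu=d[:2]/np.linalg.norm(d[:2])
  print(z,{k:v.round(4).tolist()[:2] for k,v in w.items()},'w',np.linalg.norm(w['L0']-w['R0']),np.linalg.norm(w['L1']-w['R1']),'yaw',yaw,'nut lateral',np.cross(uu,n),'end->nut',(np.array([.623,-.001])-w['endm'][:2])@uu)
```

```text
0.068 {'L0': [0.4542, 0.0267], 'R0': [0.4597, 0.0502], 'L1': [0.5159, 0.0111], 'R1': [0.5209, 0.0352], 'endm': [0.4488, 0.0402]} w 0.024189570347750985 0.024632842405444937 yaw -14.000838971325583 nut lateral 0.0018791699410672519 end->nut 0.17895286421204065
0.072 {'L0': [0.4528, 0.0259], 'R0': [0.4582, 0.049], 'L1': [0.5133, 0.0106], 'R1': [0.5181, 0.0342], 'endm': [0.4475, 0.0391]} w 0.023711071594272902 0.024145575198289956 yaw -14.000838971325573 nut lateral 0.003259079444774479 end->nut 0.17994555371491464<stdin>:9: DeprecationWarning: Arrays of 2-dimensional vectors are deprecated. Use arrays of 3-dimensional vectors instead. (deprecated in NumPy 2.0)
```

```bash
cat >> h.py <<'E'
N=np.array([.623,-.001,0])
def peg(yaw,lat,rad=.150,z=.066,tilt=15):
    """tip pose: peg at wrench-frame (-rad, lat) relative to nut axis, wrench heading yaw"""
    p=np.radians(yaw);u=np.array([np.cos(p),np.sin(p),0]);v=np.array([-u[1],u[0],0])
    R=ori(yaw,tilt,True); return tcp(N-rad*u+lat*v+z*Zv,R),rpy(R)
E
python3 - <<'E'
from h import *
q=None
for y in (-14,-35,-58,-64): print(y,np.round(r.inverse_kinematics(*peg(y,-.023)),0))
P,o=peg(-14,-.050,z=.12); r.servo_line(P,o,speed=.15)
P,o=peg(-14,-.050); r.servo_line(P,o,speed=.15); print(F())
for lat in (-.035,-.030,-.026,-.023):
    r.servo_line(*peg(-14,lat),speed=.05); print(lat,F())
snap('wrist','h2'); crop('h2',220,60,420,260,3,'h2c')
E
```

```text
-14 [  0. -28. 117.  -4.  77. -76.]
-35 [ 11. -20. 111. -11.  79. -42.]
-58 [ 18.  -6.  99. -15.  84. -13.]
-64 [ 19.  -2.  95. -15.  85.  -6.]
(18.58, np.float64(-1.1), np.float64(-0.4), np.float64(-0.5), np.float64(1.2))
-0.035 (19.03, np.float64(0.5), np.float64(-0.9), np.float64(0.4), np.float64(1.1))
-0.03 (19.28, np.float64(-0.5), np.float64(-0.1), np.float64(0.1), np.float64(0.5))
-0.026 (19.53, np.float64(0.7), np.float64(0.2), np.float64(0.2), np.float64(0.8))
-0.023 (19.78, np.float64(-0.3), np.float64(-0.5), np.float64(0.2), np.float64(0.6))
```

View pics/h2c.png

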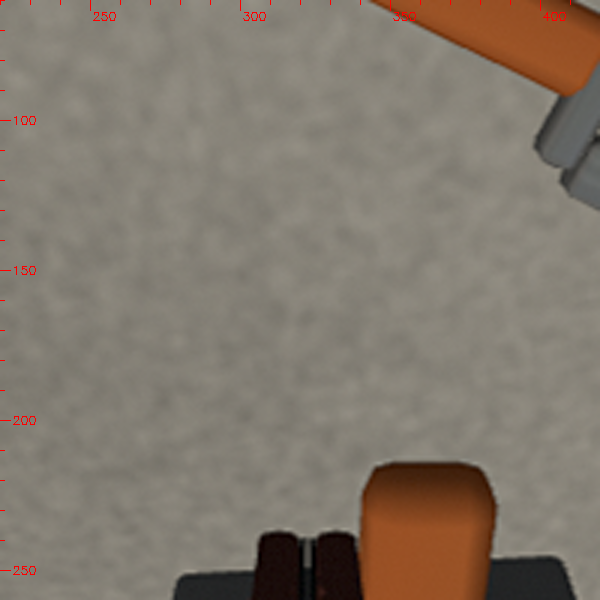

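Run:
```python
from h import *
for y in np.arange(-18,-57.1,-4.):
    r.servo_line(*peg(y,-.022),speed=.06)
    s=r.sense();f=s['contact_force'];p=np.radians(y);v=np.array([-np.sin(p),np.cos(p),0]);u=np.array([np.cos(p),np.sin(p),0])
    print(y,round(s['clock'],2),'t',round(f@v,1),'rad',round(f@u,1),'z',round(f[2],1))
snap('wrist','h3');snap('top','t3'); crop('t3',290,90,410,215,5,'t3c'); crop('h3',220,60,420,260,3,'h3c')
```

```text
-18.0 20.23 t 0.1 rad 1.3 z 0.1
-22.0 20.62 t -0.6 rad -0.3 z -0.4
-26.0 21.0 t -0.1 rad -0.4 z 0.5
-30.0 21.38 t -0.3 rad 0.2 z 0.2
-34.0 21.77 t 0.7 rad -0.1 z 0.7
-38.0 22.15 t 1.8 rad -1.0 z 0.6
-42.0 22.53 t -0.2 rad -0.7 z -0.4
-46.0 22.92 t 0.0 rad -0.6 z 0.4
-50.0 23.3 t -0.3 rad -0.6 z -0.7
-54.0 23.68 t -0.7 rad -0.5 z -0.2
```

View pics/h3.png

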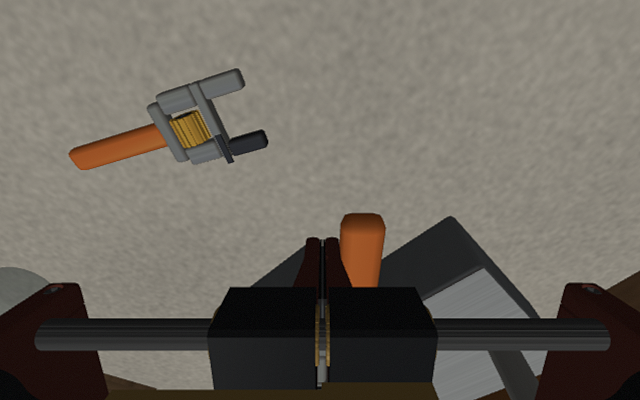

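View pics/t3c.png

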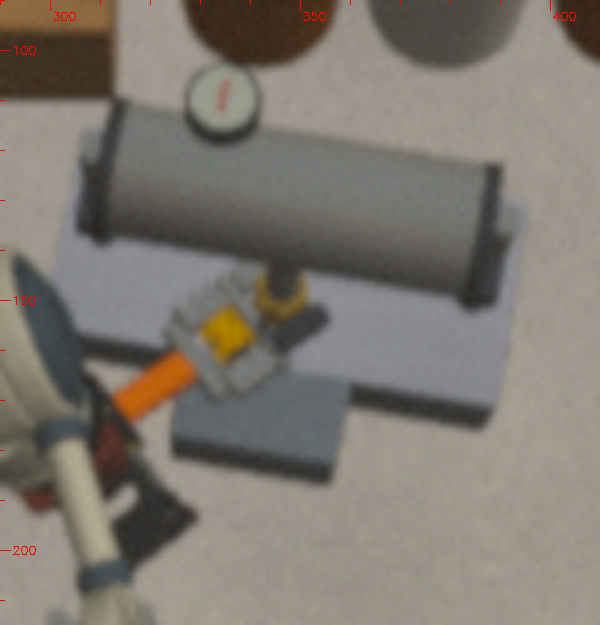

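Run:
```python
from h import *
for y in (-57,-59.):
    r.servo_line(*peg(y,-.022),speed=.05)
print(F())
snap('wrist','h4')
# back off
r.servo_line(*peg(-59,-.040),speed=.1)
r.servo_line(*peg(-59,-.05,z=.15),speed=.2); print(F())
snap('wrist','h5'); crop('h5',300,170,460,310,5,'h5c')
```

```text
(24.43, np.float64(-0.0), np.float64(0.2), np.float64(-0.5), np.float64(0.6))
(25.39, np.float64(0.5), np.float64(-0.2), np.float64(-1.3), np.float64(1.4))
```

View pics/h5.png

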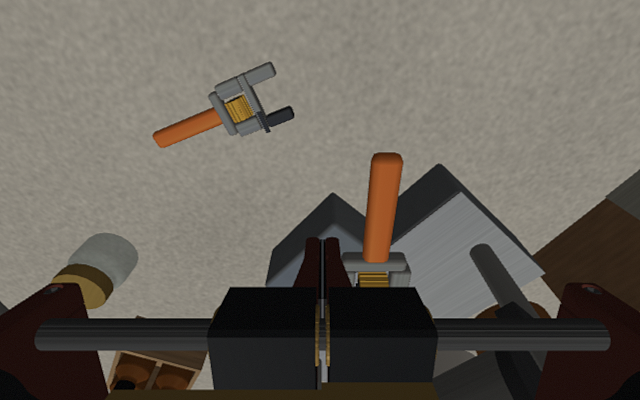

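View pics/h5c.png

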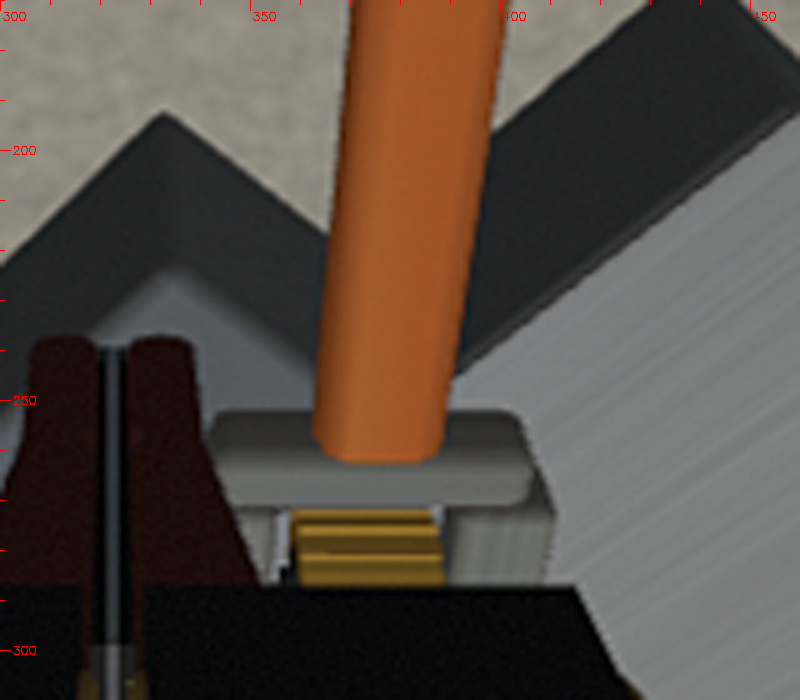

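Run:
```python
from h import *
s=load('h5'); g=lambda p:(300+(p[0]+.5)/5-.5,170+(p[1]+.5)/5-.5)
for z in (.068,):
  w={k:atz(s,g(p),z) for k,p in dict(L0=(350,30),R0=(502,30),L1=(319,400),R1=(447,400)).items()}
  m0=(w['L0']+w['R0'])/2;m1=(w['L1']+w['R1'])/2;d=m1-m0;uu=d/np.linalg.norm(d);n=N-m0
  print('yaw',np.degrees(np.arctan2(d[1],d[0])),'lat',uu[0]*n[1]-uu[1]*n[0],'w',np.linalg.norm(w['L0']-w['R0']),np.linalg.norm(w['L1']-w['R1']))
R=ori(-50,30,True)
u=np.array([np.cos(np.radians(-50)),np.sin(np.radians(-50)),0])
P=tcp(N+.09*Zv-.07*u,R,TIP+.05);print(r.inverse_kinematics(P,rpy(R)))
r.servo_line(P,rpy(R),speed=.15); print(F())
snap('wrist','h6'); crop('h6',220,120,420,275,4,'h6c');
```

```text
yaw -58.65908160659527 lat 0.0008634554539469902 w 0.02388551516646648 0.023470629568091674
[ 20.62640725 -10.316489    99.39795061 -28.50464306  81.25954311
 -17.38141074]
(25.9, np.float64(-0.7), np.float64(-1.0), np.float64(-0.1), np.float64(1.2))
```

View pics/h6c.png

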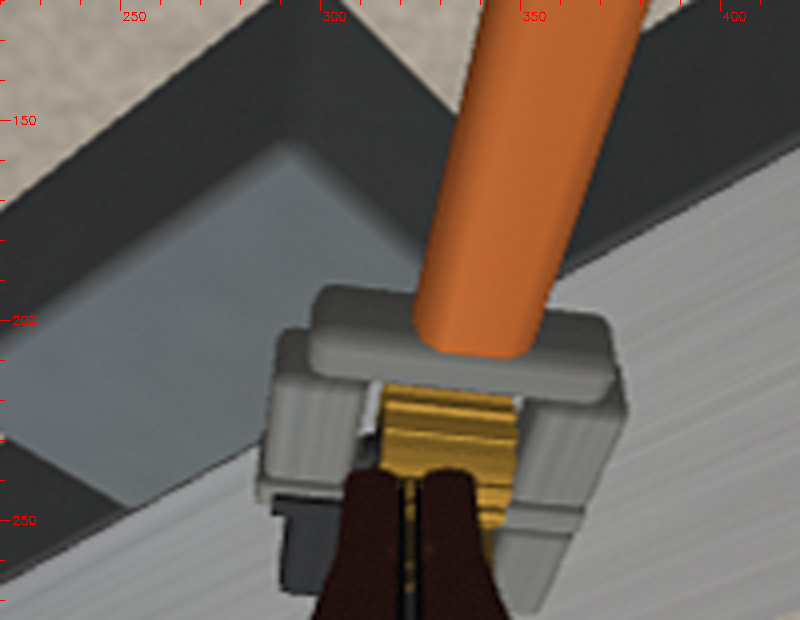

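Run:
```python
from h import *
R=ori(-58,28,True)
u=np.array([np.cos(np.radians(-58)),np.sin(np.radians(-58)),0]);v=np.array([-u[1],u[0],0])
P=tcp(N+.09*Zv-.05*u-.035*v,R,TIP+.06)
r.servo_line(P,rpy(R),speed=.15); print(F())
snap('wrist','h7'); crop('h7',260,120,460,275,4,'h7c');
```

```text
(26.27, np.float64(-0.3), np.float64(0.2), np.float64(-0.5), np.float64(0.6))
```

View pics/h7c.png

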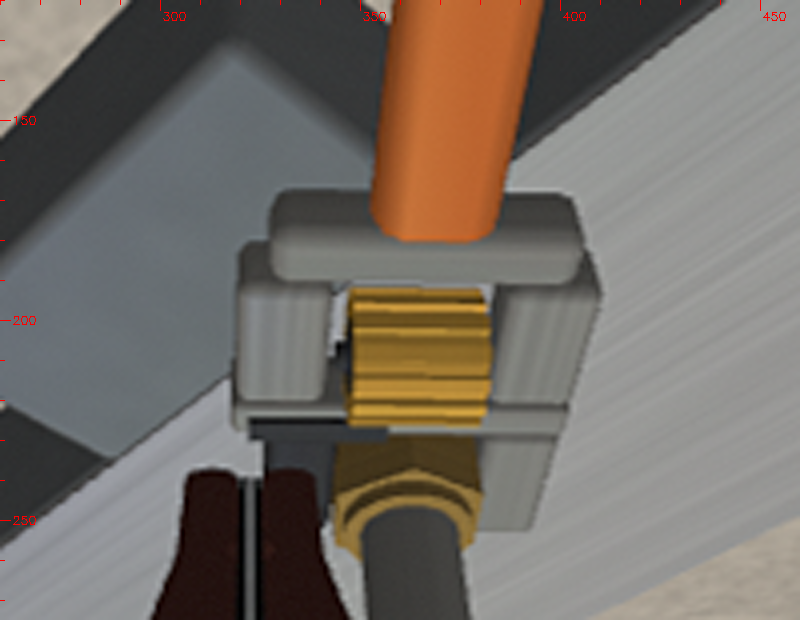

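Run:
```python
from h import *
def hexfit(n,x0,y0,k,pts):
    s=load(n); g=lambda p:(x0+(p[0]+.5)/k-.5,y0+(p[1]+.5)/k-.5)
    X=[atz(s,g(p),.084) for p in pts]
    L,B,Rr=X; d=Rr-L; print(n,'L-R yaw',-np.degrees(np.arctan2(d[0],d[1])),'len',np.linalg.norm(d),[x.round(4).tolist() for x in X])
hexfit('h7',260,120,4,[(337,492),(412,470),(480,491)])
hexfit('w1',260,140,6,[(300,465),(384,430),(470,463)])
crop('h7',330,220,400,265,11,'h7d'); crop('w1',295,195,355,235,11,'w1d')
```

```text
h7 L-R yaw -57.45211747205412 len 0.031166037587480152 [[0.6041, -0.0013, 0.084], [0.6133, 0.0134, 0.084], [0.6303, 0.0154, 0.084]]
w1 L-R yaw -10.611074435233855 len 0.030553724335561278 [[0.6108, -0.0142, 0.084], [0.6053, 0.0023, 0.084], [0.6165, 0.0158, 0.084]]
```

View pics/h7d.png

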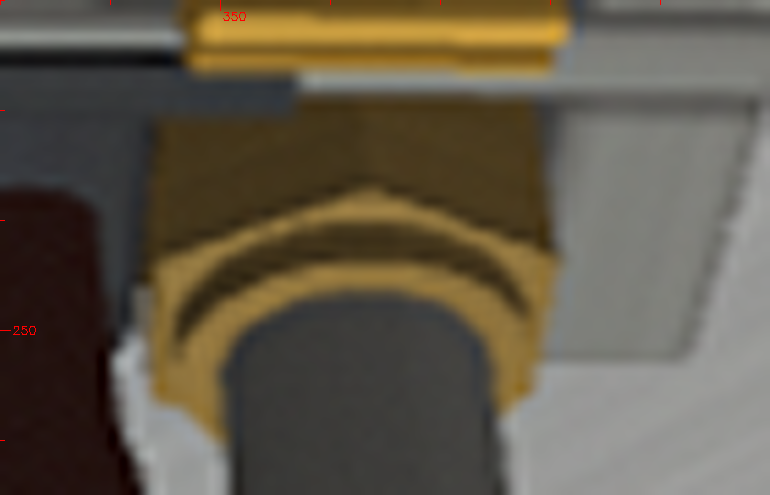

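View pics/w1d.png

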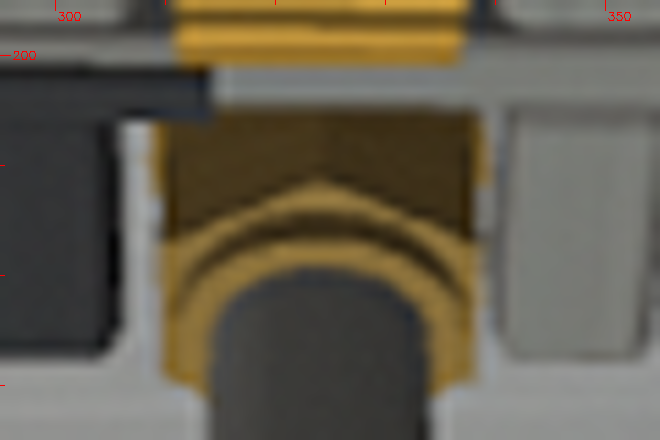

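Run:
```python
from h import *
from scipy.optimize import least_squares
def fit(n,x0,y0,pts,y0aw):
    s=load(n); m=np.array([(x0+(p[0]+.5)/11-.5,y0+(p[1]+.5)/11-.5) for p in pts])
    def f(q):
        o=[]
        for a in (240,180,120):  # L(-v,-u),B,R
            t=np.radians(q[2]+a); o.append(proj(s,[q[0]+.01848*np.cos(t),q[1]+.01848*np.sin(t),.084]))
        return (np.array(o)-m).ravel()
    o=least_squares(f,[.623,-.001,y0aw]); J=o.jac; print(n,o.x.round(4),o.fun.round(2),'sig yaw per .3px',.3*np.sqrt(np.linalg.inv(J.T@J)[2,2]))
fit('h7',330,220,[(158,258),(370,190),(557,258)],-58)
fit('w1',295,195,[(165,238),(318,183),(476,240)],-11)
```

```text
h7 [ 6.22900e-01 -1.40000e-03 -5.83295e+01] [-0.13  0.11 -0.04 -0.28  0.17  0.2 ] sig yaw per .3px 0.9250821555000664
w1 [ 6.22300e-01 -1.20000e-03 -1.16485e+01] [-0.81  0.48  0.19 -0.71  0.62  0.33] sig yaw per .3px 1.0304951305482681
```

The nut is snug between both jaws. The hexagon fit gives a nut yaw of −11.6° before and −58.3° now, so about 46.7° ±1.5° of turn. The wrench is at −58.7°, aligned with the nut. On to the button.

Run:
```python
from h import *
B=np.array([.6168,-.3167,.0711])
x=r.sense(); 
R0=ori(-58,28,True)
r.servo_line(x['tcp_pos']-.06*R0.as_matrix()[:,2]+.04*Zv,speed=.25)
R=ori(-20,0,False); P=tcp([.42,-.05,.30],R)
q=r.inverse_kinematics(P,rpy(R)); print(np.round(q,0), np.round(r.sense()['joints'],0))
r.reach(P,rpy(R))
R=ori(-3,25,False)
q=r.inverse_kinematics(tcp(B,R,TIP+.11),rpy(R)); print(np.round(q,0))
r.reach(tcp(B,R,TIP+.11),rpy(R)); print(F())
snap('wrist','b1')
r.servo_line(tcp(B+np.array([0,.03,0]),R,TIP+.05),speed=.2); print(F())
snap('wrist','b2'); snap('top','t5')
```

```text
[-11. -20.  86.  -0. 114.  99.] [ 21. -11.  89. -28.  96. -15.]
[-40.  -7.  91.  15.  76.  52.]
(29.84, np.float64(-0.4), np.float64(0.5), np.float64(0.2), np.float64(0.7))
(30.38, np.float64(-0.1), np.float64(0.2), np.float64(0.9), np.float64(0.9))
```

View pics/b1.png

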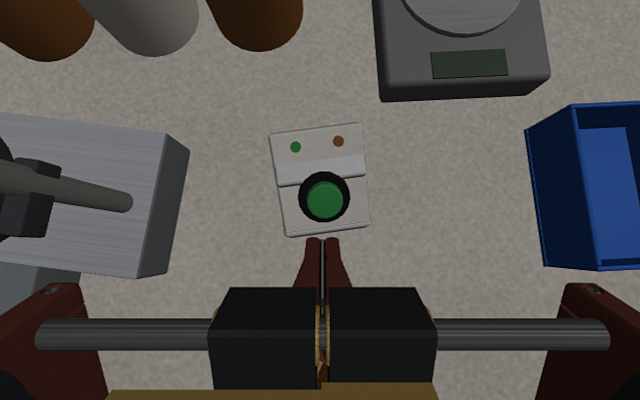

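View pics/b2.png

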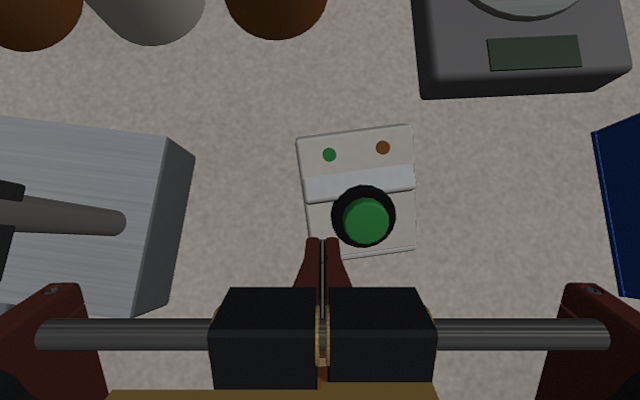

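Run:
```python
from h import *
pr=[]
for n in ('b1','b2'):
    s=load(n); f=s['frame'].astype(int); m=(f[...,1]>f[...,0]*1.6)&(f[...,1]>f[...,2]*1.6)
    nn,l,st,c=cv2.connectedComponentsWithStats(m.astype(np.uint8)); i=1+st[1:,4].argmax(); print(n,c[i].round(1),st[i]); pr.append((s,c[i]))
print(tri(*pr))
a=pr[0][0]
for z,p,q in ((.035,(287,236),(369,226)),(.08,(278,185),(364,176)),(.08,(270,136),(361,124))):
    d=atz(a,q,z)-atz(a,p,z); print(np.degrees(np.arctan2(-d[0],-d[1]))%180, d.round(4), -np.degrees(np.arctan(d[0]/d[1])))
```

```text
b1 [324.3 199.5] [ 306  181   38   38 1118]
b2 [365.3 220.5] [ 342  197   48   48 1748]
(array([ 0.61677038, -0.31894382,  0.07085588]), [np.float64(0.1), np.float64(0.13)])
175.9507527498243 [ 0.006  -0.0847  0.    ] 4.049247250175723
176.80368322686525 [ 0.0043 -0.0779  0.    ] 3.1963167731347553
175.0748654251661 [ 0.0073 -0.0844  0.    ] 4.92513457483388
```

```bash
python3 - <<'E'
from h import *
B=np.array([.6168,-.3189,.0709]); R=ori(4,25,False); z=R.as_matrix()[:,2]
def ax():
    s=r.sense(); return round(s['clock'],2), round(-s['contact_force']@z,1)
r.servo_line(tcp(B,R,TIP+.03),rpy(R),speed=.15); snap('wrist','b3')
r.servo_line(tcp(B,R,TIP+.004),speed=.1); print(ax())
prev=0
for d in (0,.003,.006,.008,.009,.010,.011,.012,.013,.014):
    r.servo_line(tcp(B,R,TIP-d),speed=.05); a=ax(); print(d,a)
    if a[1]>13: break
snap('wrist','b4')
r.wait(.2); print(ax())
r.servo_line(tcp(B,R,TIP+.06),speed=.12); print(ax()); snap('wrist','b5');
E
python3 - <<'E'
import sys; sys.path.insert(0,'.')
E
python3 -c "
import cv2,numpy as np
a=[cv2.imread(f'pics/{n}.png')[100:300,200:460] for n in ('b3','b4','b5')]
cv2.imwrite('pics/b345.png',np.hstack(a))"
```

```text
(31.4, np.float64(2.9))
0 (31.65, np.float64(5.2))
0.003 (31.9, np.float64(12.0))
0.006 (32.15, np.float64(30.4))
(32.4, np.float64(29.3))
(33.1, np.float64(-0.3))
```

View pics/b345.png

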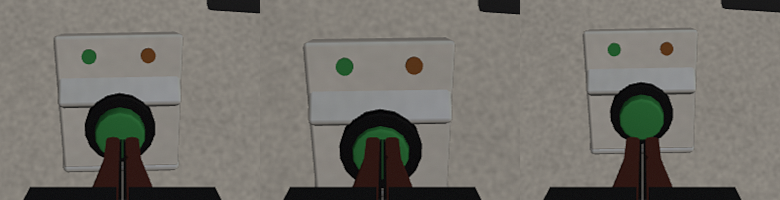

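Run:
```python
from h import *
crop('b4',320,190,450,300,6,'b4c'); crop('b5',300,170,420,270,6,'b5c')
for n in ('b3','b4','b5'):
    s=load(n);R=ori(4,25,False);m=R.as_matrix();off=dict(b3=.03,b4=-.006,b5=.06)[n]
    B=np.array([.6168,-.3189,.0709]);t=B-off*m[:,2]
    print(n,'tip',proj(s,t).round(1),'tip +x edge',proj(s,t+.01*m[:,0]).round(1),'B',proj(s,B).round(1),'B+7',proj(s,B-.007*m[:,2]).round(1))
```

```text
b3 tip [319.  252.7] tip +x edge [319.  236.9] B [319.5 232.6] B+7 [319.4 236.8]
b4 tip [320.1 251.4] tip +x edge [320.2 235.8] B [320.1 256. ] B+7 [320.  261.9]
b5 tip [320.6 252.7] tip +x edge [320.6 236.7] B [321.1 217. ] B+7 [321.1 220.2]
```

View pics/b4c.png

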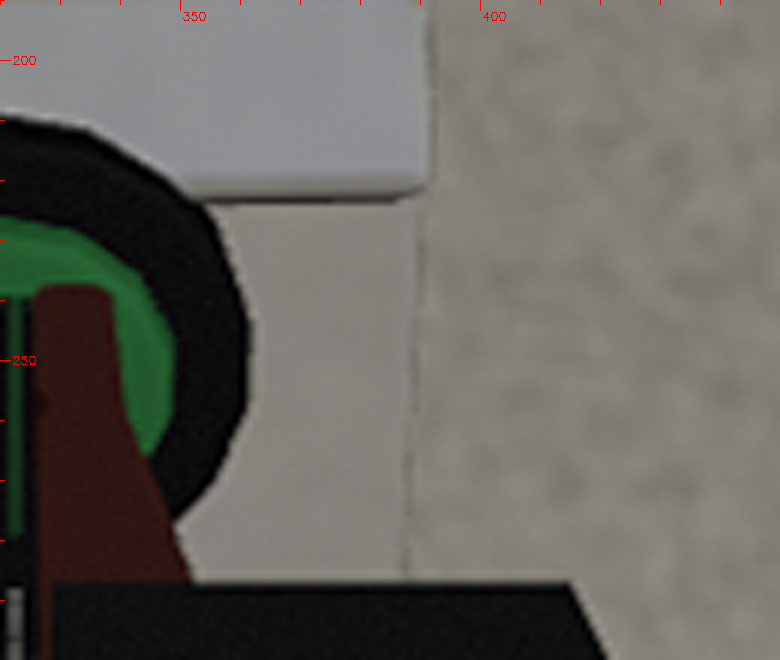

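View pics/b5c.png

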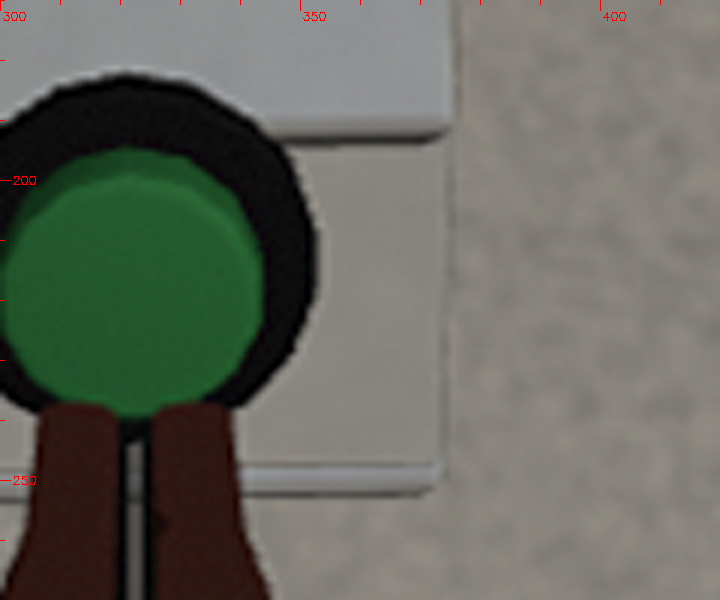

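Run:
```python
from h import *
R=ori(4,25,False)
x=r.sense(); r.servo_line(x['tcp_pos']-.08*R.as_matrix()[:,2],speed=.2)
snap('top','t6'); snap('scene','s6'); print(F())
crop('t6',290,90,410,215,5,'t6c')
```

```text
(33.79, np.float64(0.4), np.float64(-0.4), np.float64(-0.6), np.float64(0.8))
```

View pics/t6.png

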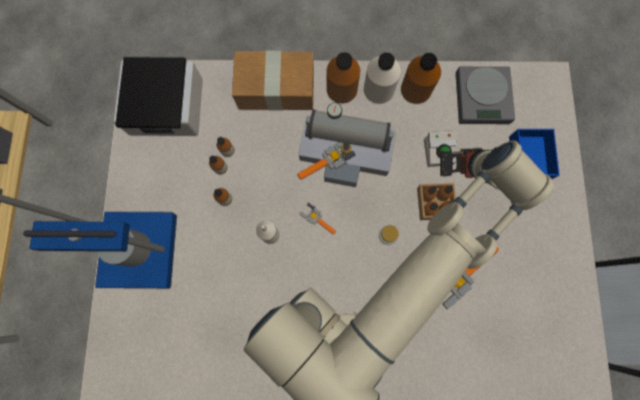

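View pics/t6c.png

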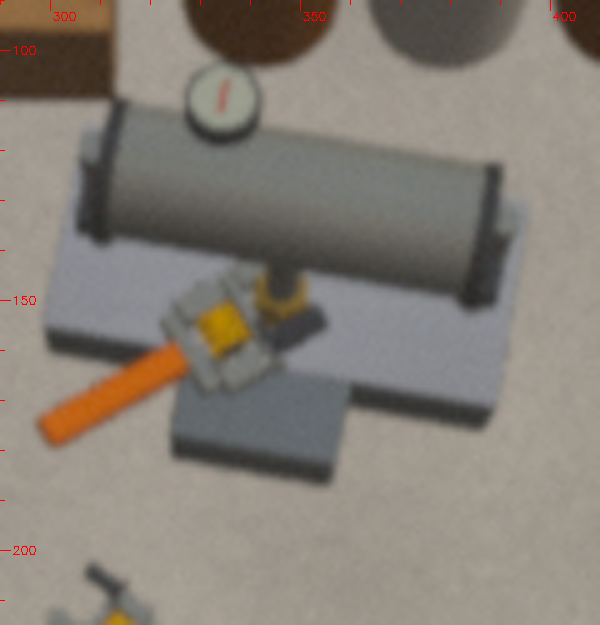

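The wrench sits closed on the nut with its handle swung to about (296,176). The bottles at (226,143), (217,162) and (222,196), the squeeze bottle and the jar at (389,234) are where they were. The arm touches nothing, so I'm handing in.

Run:
```python
from h import *
r.wait(.3); r.hand_in();
```

```text
the job is handed in; nothing more can be done
```

The job is handed in at about 34 s on the robot's clock, with every step done in the order asked.

- **Jaw:** I rolled the worm with five fingertip strokes until it stalled. The resistance rose to about 5 N and the last stroke barely moved the jaw. The enlarged view shows the nut held between both jaws.
- **Nut:** I pushed the handle clockwise with the closed fingers. The wrench turned 44.7° (from −14.0° to −58.7°). A fit to the nut's corners gave about 46.7°, ±1.5°. The two differ by about 2°, partly because the wrench had already shifted about 2° while the jaw closed. The wrench ended aligned with the nut and was left closed on it.
- **Button:** I pressed it only after the nut was tight, and it sprang back once released. It sat about 6 mm higher than I had measured, so the last step peaked at about 30 N on the fingertips. That is well past the 6 N for fully down and under the 40 N limit.
- **Last look:** In the final top view the wrench was on the nut, the bottles and jar had not moved, and the arm touched nothing.

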